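# Pack two presentation boxes of moulded chocolates

### The job

Pack the five chocolates from the tray into the two card boxes, each flat in the middle of a compartment of its own, right way up. Left and right as the robot sees them: in the longer box the bar goes on the left, the square on the right and the dome between them; in the shorter box the heart goes on the left with the ring to the right of it. Set each one down rather than dropping it, and leave the bowl, the bottle and the spatula where they stand.

Things in the scene. Friction and masses are not known exactly. Their poses are not given: they have to be found in the camera images.
- bar_mid (a point): Dark chocolate, loose, lying on a flat low aluminium tray (floor 3 mm above the bench, rim 7 mm): the bar: rectangular, 26 mm (its x) by 52 mm (its y), 28 mm high, four scored segments on top; flat upright sides, best gripped along its x across the 26 mm. The point is at its middle, 14.0 mm above its underside; its z is up, its top side already up. Weighs 30 to 80 g.
- dome_mid (a point): Dark chocolate, loose, lying on a flat low aluminium tray (floor 3 mm above the bench, rim 7 mm): the dome: round, smooth, no hole, 44 mm across, 34 mm high, upright sides for the lower 20 mm, then a rounded top. The point is at its middle, 17.0 mm above its underside; its z is up, its top side already up. Weighs 30 to 80 g.
- square_mid (a point): Dark chocolate, loose, lying on a flat low aluminium tray (floor 3 mm above the bench, rim 7 mm): the square piece: 44 mm by 44 mm, 27 mm high, flat upright sides square to its x and y, three thin slanting fork lines on top. The point is at its middle, 13.5 mm above its underside; its z is up, its top side already up. Weighs 30 to 80 g.
- heart_mid (a point): Dark chocolate, loose, lying on a flat low aluminium tray (floor 3 mm above the bench, rim 7 mm): the heart: 46 mm over its two lobes (its x), 42 mm from point (at +y) to lobes, 27 mm high; upright sides; gripped along its x at the lobes' widest points, which lie 6 mm to the -y side of this point. The point is at its middle, 13.5 mm above its underside; its z is up, its top side already up. Weighs 30 to 80 g.
- ring_mid (a point): Dark chocolate, loose, lying on a flat low aluminium tray (floor 3 mm above the bench, rim 7 mm): the ring: round with a hole through its middle, 46 mm outside, hole about 15 mm, 26 mm high; gripped across its outside, about half-way up or lower. The point is at its middle, 13.0 mm above its underside; its z is up, its top side already up. Weighs 30 to 80 g.
- long_box: The longer box, 194 mm by 64 mm: fixed card tray; walls and dividers 2 mm thick, 9 mm high; floor 2 mm thick, white. Three compartments in a row along its y, each 62 mm along the row by 60 mm across. Origin: middle of its underside, on the bench. Its y points along the row to the robot's left, its x away from the robot (yaw within 0.35 rad). Compartment centres: x = 0, y = +64 mm (left), 0 (middle), -64 mm (right).
- short_box: The shorter box, 130 mm by 64 mm: fixed card tray; walls and dividers 2 mm thick, 9 mm high; floor 2 mm thick, white. Two compartments in a row along its y, each 62 mm along the row by 60 mm across. Origin: middle of its underside, on the bench. Its y points along the row to the robot's left, its x away from the robot (yaw within 0.35 rad). Compartment centres: x = 0, y = +32 mm (left), -32 mm (right).
- bowl: Bystander: copper mixing bowl, 216 mm across the rim, 105 mm high, standing loose left of the work. Origin at the middle of its underside.
- bottle: Bystander: green glass bottle, 56 mm across, 190 mm high, standing loose to the right of the work. Origin at the middle of its underside.
- knife: Bystander: flat spatula with a black handle, 240 mm long, lying loose on the bench to the right of the work. Origin near its middle, on the bench.
Things that resemble listed ones, but are neither listed nor needed, are in the scene too. Leave any turquoise or white look-alike of the part that bears ring_mid alone.

How it is judged:
At the end, for the whole second after the job is handed in: Longer box, left to right: bar, dome, square; shorter box: heart, ring. Each flat on its own compartment's floor and at rest: middle within 16 mm of the compartment's middle along the row and across, 4 mm in height; tilt under 0.12 rad (x of bar_mid in the frame of long_box between -0.016 and 0.016 m and y of bar_mid in the frame of long_box between 0.048 and 0.08 m and z of bar_mid in the frame of long_box between 0.012 and 0.02 m and angle between each of bar_mid, dome_mid, square_mid, heart_mid, ring_mid's own z axis and vertical below 0.12 rad and linear speed of each of bar, dome, square, heart, ring below 0.02 m/s and angular speed of each of bar, dome, square, heart, ring below 0.2 rad/s and x of dome_mid in the frame of long_box between -0.016 and 0.016 m and y of dome_mid in the frame of long_box between -0.016 and 0.016 m and z of dome_mid in the frame of long_box between 0.015 and 0.023 m and x of square_mid in the frame of long_box between -0.016 and 0.016 m and y of square_mid in the frame of long_box between -0.08 and -0.048 m and z of square_mid in the frame of long_box between 0.0115 and 0.0195 m and x of heart_mid in the frame of short_box between -0.016 and 0.016 m and y of heart_mid in the frame of short_box between 0.016 and 0.048 m and z of heart_mid in the frame of short_box between 0.0115 and 0.0195 m and x of ring_mid in the frame of short_box between -0.016 and 0.016 m and y of ring_mid in the frame of short_box between -0.048 and -0.016 m and z of ring_mid in the frame of short_box between 0.011 and 0.019 m); the robot touches nothing.
It fails at once if a chocolate is dropped: it is in the air, its middle more than 75 mm above the bench, with no finger touching it ((height (world z) of bar_mid above 0.075 m and contact force between the fingers and bar below 0.01 N) or (height (world z) of dome_mid above 0.075 m and contact force between the fingers and dome below 0.01 N) or (height (world z) of square_mid above 0.075 m and contact force between the fingers and square below 0.01 N) or (height (world z) of heart_mid above 0.075 m and contact force between the fingers and heart below 0.01 N) or (height (world z) of ring_mid above 0.075 m and contact force between the fingers and ring below 0.01 N)).
It fails at once if the bowl, the bottle or the spatula is shifted by more than 30 mm (distance of any of bowl, bottle, knife from where it was at the start of the episode above 0.03 m).
It also fails if it takes over 104 s, if anything falls off the work surface, if the arm or the gripper's body presses on something with over 40 N, if the wrist force passes 120 N, or if a joint passes its speed limit or range.

### The arm

A 7-joint arm with a two-finger parallel gripper is mounted at the origin on the work surface. World frame = base frame: x ahead of the robot, y to its left, z up, the work surface at z = 0. Lengths are in m, angles in rad, forces in N, time in s.
With the tool pointing down it reaches from about 0.4 to 0.875 m from the base axis. Payload 4.4 kg.
Tool frame: the origin (TCP) lies on the centre line of the jaws, within the pads' length; the fingertips stand 25 mm ahead of it and the grasp point (between the pads) lies 6 mm ahead of it (manip.finger_overhang is the distance from the TCP to the fingertips, in m); x points along the fingers, y is the direction in which the jaws open and shut, and the axes are right-handed (so a half turn about x gives the same grasp; the last joint's range is limited). The gripper opens to 85 mm and grips with 20 to 120 N. Pads are 22 mm wide; open, the fingers measure 114 mm over their backs; the gripper's body (76 mm by 85 mm) begins 54 mm behind the grasp point. The pads swing forward as they close: fully open they stand 13 mm farther back than shut.
Start: joints at [-0.066, 0.628, 0.038, 1.517, -0.027, 0.996, -0.02], TCP at [0.65, 0, 0.256] pointing down, gripper open.
Joint ranges: [-3.06, 3.06], [-0.37, 2.12], [-1.25, 1.32], [0.18, 2.47], [-1.1, 4.24], [0.23, 1.98], [-2.94, 2.94]. Speed limits (rad/s): [2.57, 2.57, 3.14, 3.14, 3.14, 3.14, 3.14].

### API

Orientations are given as a unit quaternion [x, y, z, w].
In Python, from bench import manip, viewer gives the robot as it stands. The module is installed in compiled form; this text tells all that it offers.
- The arm moves only by the tool servo_tool, never from a script. Its argument "plan" is a list that holds one entry, the list of rows, each a list of 7 numbers: the shift along the tool's x, y, z in cm, then the turn, a rotation vector about the tool's x, y, z in rad, then the finger opening in cm, from 0 to 8.54. A call has 1 to 10 rows; each row is the pose to reach, as a shift and turn from the pose commanded when the call began, along the tool's axes at that moment; what a row does not reach only later rows make up. A row lasts 1/12 s, in which the tool goes at most 41.7 mm and 7.16 degrees, less where a joint would pass 70% of its speed; a pose out of reach is approached as far as the arm can. A call with a gripper value outside its range is refused whole. The fingers move at their own pace and stop on an object; "squeeze" is the grip in N (left out, the last holds). Time passes only in rows, so rows that repeat a pose let the fingers close. It gives the time, the measured TCP pose, the force and the opening at its end, in the units of the state.
- manip.sense(): the state, without advancing time (a new reading comes with each control period).
- viewer.get_image(name): name is "scene" or "side" or "wrist"; returns a dict with "color" (384x512x3 uint8, blue, green, red), "intrinsics" (3x3 intrinsics, pixels), "dist_coeffs" ([k1, k2, p1, p2, k3] as OpenCV has them; the pictures are not rectified), "extrinsics" (4x4, takes a point from camera to world coordinates). Camera axes: x right, y up, looking along -z (the intrinsics and any distortion apply to the point x, -y, -z); pixel columns grow to the right and rows downward; lengths in m; the calibration is good to about 2 mm. A picture is of the moment at which its call begins. There is no depth.
- manip.hand_in(): hands the job in, once; it reports no verdict.
The state is a dict: "clock": time; "joint_pos": joint angles; "joint_vel": joint speeds; "joint_torque": joint torques, N m; "position": TCP position; "eef_rot": TCP orientation; "wrist_force": force on the tool from outside, world axes, zero at the start; "wrist_torque": the same for the moment, N m; "gripper_width": finger opening in m.
Only numpy, scipy, OpenCV 4.12 (cv2) and the standard library are available. Lean on these libraries where they do the work, as an engineer would, in place of code of your own. Each camera call takes 0.05 s, during which the arm holds its last target.

## Working session

There is one attempt and no reset: what is moved stays moved. The work goes in short steps, Python scripts to look and compute and a tool call to move; the robot and the scene stay as the last step left them, time stands still between calls to the robot, and variables do not carry over. Pictures are saved under pics/ and viewed, and the job is handed in when it is done.

Besides the shell and the picture viewer there is one more tool, called after "Emit:" as a command line: name --argument value ..., lists and objects as JSON in quotes. servo_tool: Moves the arm, as the interface text tells. Its arguments: {"type":"object","properties":{"plan":{"type":"array","items":{"type":"array","items":{"type":"array","items":{"type":"number"}}}},"squeeze":{"type":"number"}},"required":["plan"]}

```bash
mkdir -p pics; cat > h.py <<'E'
from bench import manip, viewer
import cv2, numpy as np
from scipy.spatial.transform import Rotation as R
def grab(n,tag):
    d=viewer.get_image(n); cv2.imwrite(f'pics/{tag}.png',d['color']); np.savez(f'pics/{tag}.npz',**{k:np.array(v) for k,v in d.items()}); return d
def load(tag): return np.load(f'pics/{tag}.npz')
def px2w(d,uv,z):
    p=cv2.undistortPoints(np.array(uv,float).reshape(-1,1,2),d['intrinsics'],d['dist_coeffs']).reshape(-1,2)
    E=d['extrinsics']; out=[]
    for a,b in p:
        r=E[:3,:3]@np.array([a,-b,-1]); o=E[:3,3]; t=(z-o[2])/r[2]; out.append(o+t*r)
    return np.array(out)
def w2px(d,P):
    E=d['extrinsics']; P=np.atleast_2d(P); c=(P-E[:3,3])@E[:3,:3]; c=c*[1,-1,-1]
    return cv2.projectPoints(c.reshape(-1,1,3),np.zeros(3),np.zeros(3),d['intrinsics'],d['dist_coeffs'])[0].reshape(-1,2)
def crop(tag,x0,y0,x1,y1,s,out):
    im=cv2.imread(f'pics/{tag}.png')[y0:y1,x0:x1]; cv2.imwrite(f'pics/{out}.png',cv2.resize(im,None,fx=s,fy=s,interpolation=cv2.INTER_CUBIC))
E
python3 - <<'E'
from h import *
for n in ['scene','side','wrist']:
    d=grab(n,n+'0'); print(n,d['extrinsics'].round(3).tolist(),d['intrinsics'].round(1).tolist(),d['dist_coeffs'])
print(manip.sense(), manip.finger_overhang)
E
```

```text
scene [[-0.833, -0.281, 0.477, 1.173], [0.553, -0.427, 0.715, 0.983], [0.003, 0.859, 0.511, 0.775], [0.0, 0.0, 0.0, 1.0]] [[469.1, 0.0, 253.3], [0.0, 469.1, 187.9], [0.0, 0.0, 1.0]] [-0.15191114  0.          0.          0.          0.        ]
side [[1.0, -0.006, -0.021, 0.489], [-0.011, 0.676, -0.737, -0.919], [0.018, 0.737, 0.676, 0.885], [0.0, 0.0, 0.0, 1.0]] [[416.7, 0.0, 252.0], [0.0, 416.7, 190.7], [0.0, 0.0, 1.0]] [-0.07244052  0.          0.          0.          0.        ]
wrist [[1.0, -0.0, 0.001, 0.649], [-0.0, 0.965, 0.263, 0.067], [-0.001, -0.263, 0.965, 0.373], [0.0, 0.0, 0.0, 1.0]] [[334.8, 0.0, 255.0], [0.0, 334.8, 191.2], [0.0, 0.0, 1.0]] [0.00429822 0.         0.         0.         0.        ]
{'clock': 0.15, 'joint_pos': array([-0.06580528,  0.62912851,  0.03847095,  1.51812173, -0.02698038,
        0.99631844, -0.01996436]), 'joint_vel': array([ 0.00092369, -0.00421499,  0.00036112, -0.0036138 ,  0.0013763 ,
       -0.0011111 ,  0.00193854]), 'joint_torque': array([ 2.19518879e-03, -5.63800478e+01,  1.22790758e+00, -1.93650573e+01,
        1.11919764e-02,  7.40401709e-03, -1.44664841e-05]), 'position': array([6.49564765e-01, 1.84005316e-05, 2.55609386e-01]), 'eef_rot': array([-0.49961813, -0.50036353,  0.50036474, -0.49965306]), 'wrist_force': array([-0.30629642, -0.11223866, -0.16517125]), 'wrist_torque': array([-0.0087035 ,  0.0060388 , -0.03626953]), 'gripper_width': 0.08542254432187435} 0.025
```

View pics/scene0.png

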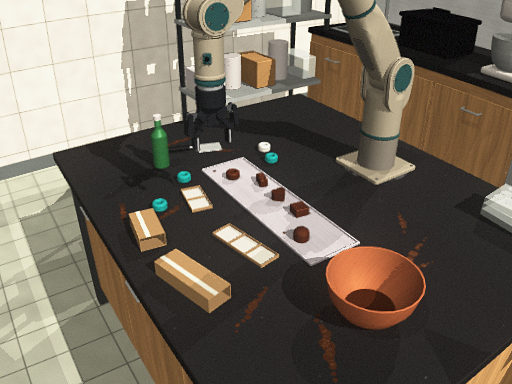

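View pics/side0.png

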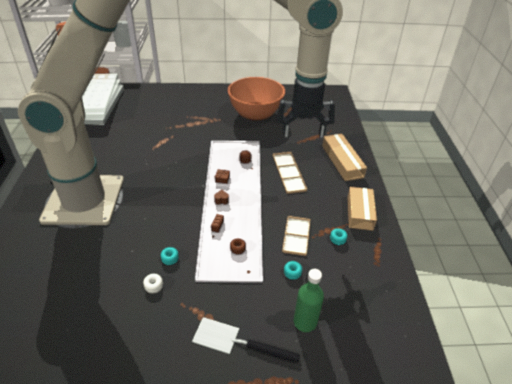

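View pics/wrist0.png

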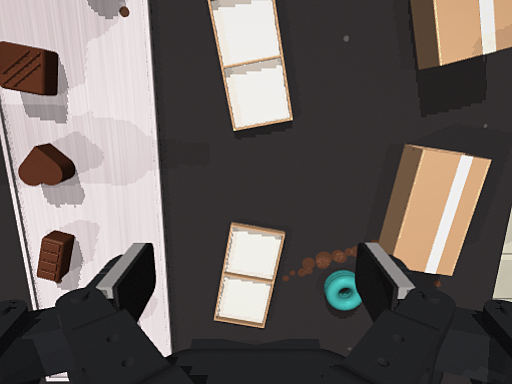

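```bash
python3 - <<'E'
from h import *
s=manip.sense(); print(R.from_quat(s['eef_rot']).as_matrix().round(3))
E
```

```text
[[-0.001  1.     0.   ]
 [-0.     0.    -1.   ]
 [-1.    -0.001  0.   ]]
```

```bash
python3 - <<'E'
from h import *
d=load('side0'); 
for n,uv,z in [('ring',(238,246),.016),('bar',(217,223),.017),('heart',(221,198),.016),('sq',(222,177),.016),('dome',(245,157),.02),('turq',(170,256),.02),('short',(297,236),.01),('long',(289,173),.01),('bottlebase',(306,325),0),('bowl',(257,100),.05),('spat',(230,340),0)]: print(n,px2w(d,[uv],z)[0].round(3))
crop('side0',190,130,330,290,5,'c1')
d=load('wrist0')
for n,uv in [('L',[(216,0),(287,118),(236,130)]),('S',[(233,224),(286,232),(267,327),(215,318)])]: print(n,px2w(d,uv,.011)[:,:2].round(4).tolist())
E
```

```text
ring [ 0.475 -0.193  0.016]
bar [ 0.415 -0.11   0.017]
heart [ 0.422 -0.006  0.016]
sq [0.421 0.092 0.016]
dome [0.494 0.191 0.02 ]
turq [ 0.298 -0.231  0.02 ]
short [ 0.639 -0.151  0.01 ]
long [0.638 0.121 0.01 ]
bottlebase [ 0.638 -0.42   0.   ]
bowl [0.54  0.515 0.05 ]
spat [ 0.46  -0.457  0.   ]
L [[0.6106, 0.1599], [0.6823, 0.0481], [0.6281, 0.0355]]
S [[0.623, -0.0715], [0.6844, -0.0813], [0.6635, -0.2097], [0.5984, -0.1967]]
```

View pics/c1.png

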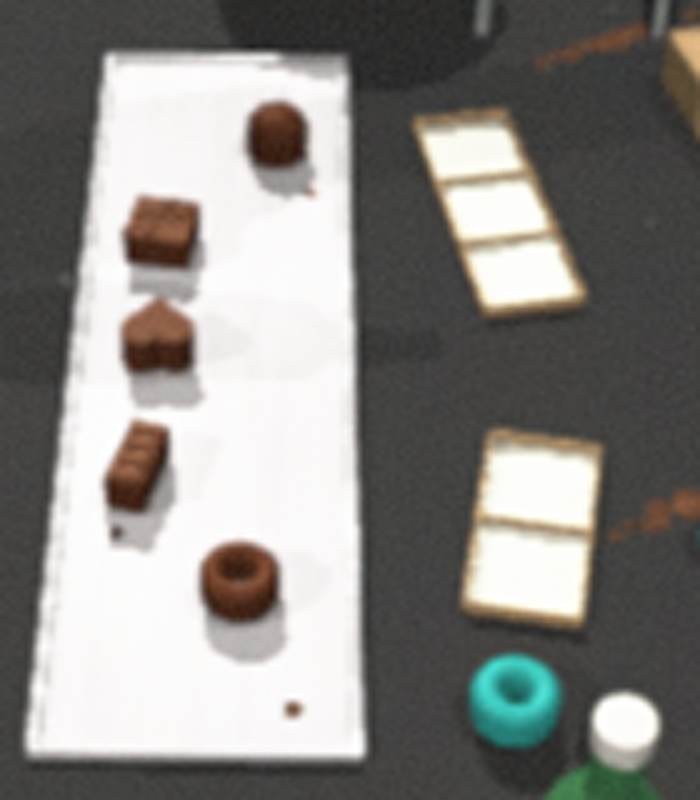

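Emit:
servo_tool --plan '[[[0,-10,-7,0,0,0,8.5],[0,-10,-7,0,0,0,8.5],[0,-10,-7,0,0,0,8.5],[0,-10,-7,0,0,0,8.5],[0,-10,-7,0,0,0,8.5],[0,-10,-7,0,0,0,8.5]]]' --squeeze 30

```text
clock: 0.65
position: [0.5507, 0.0698, 0.2566]
eef_rot: [0.5, 0.5, -0.5, 0.5]
wrist_force: [0.8, 0.3, -0.1]
gripper_width: 0.0851
```

```bash
python3 - <<'E'
from h import *
d=grab('wrist','wA'); cv2.imwrite('pics/wA2.png',cv2.resize(d['color'],(800,600),interpolation=cv2.INTER_CUBIC))
E
```

Emit:
servo_tool --plan '[[[0,0,18,0,0,0,8.5],[0,0,18,0,0,0,8.5],[0,0,18,0,0,0,8.5],[0,0,18,0,0,0,8.5],[0,0,18,0,0,0,8.5],[0,0,18,0,0,0,8.5],[0,0,18,0,0,0,8.5],[0,0,18,0,0,0,8.5]]]'

```text
clock: 1.37
position: [0.5505, -0.1092, 0.256]
eef_rot: [0.5, 0.5, -0.5, 0.5]
wrist_force: [-0.1, 0.6, 0.5]
gripper_width: 0.085
```

```bash
python3 - <<'E'
from h import *
d=grab('wrist','wB'); cv2.imwrite('pics/wB2.png',cv2.resize(d['color'],(800,600),interpolation=cv2.INTER_CUBIC))
E
```

```text
(no output)
```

View pics/wA2.png

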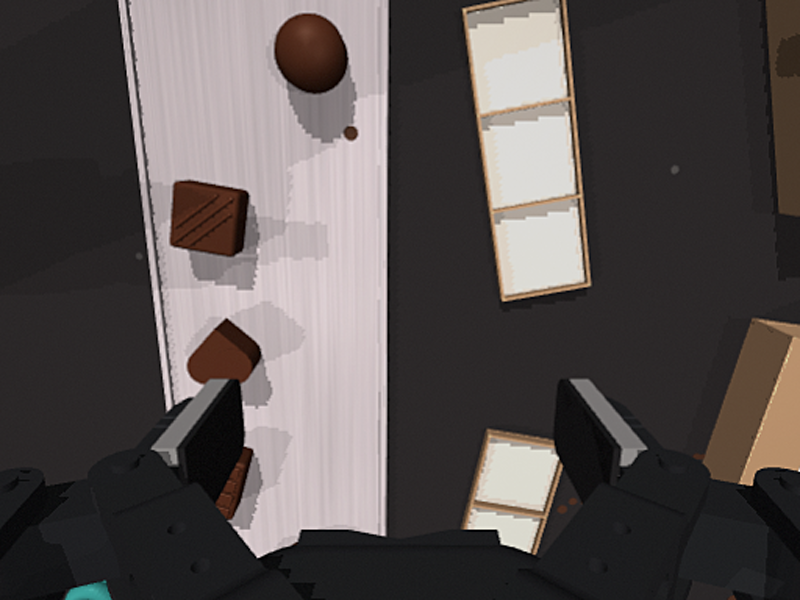

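View pics/wB2.png

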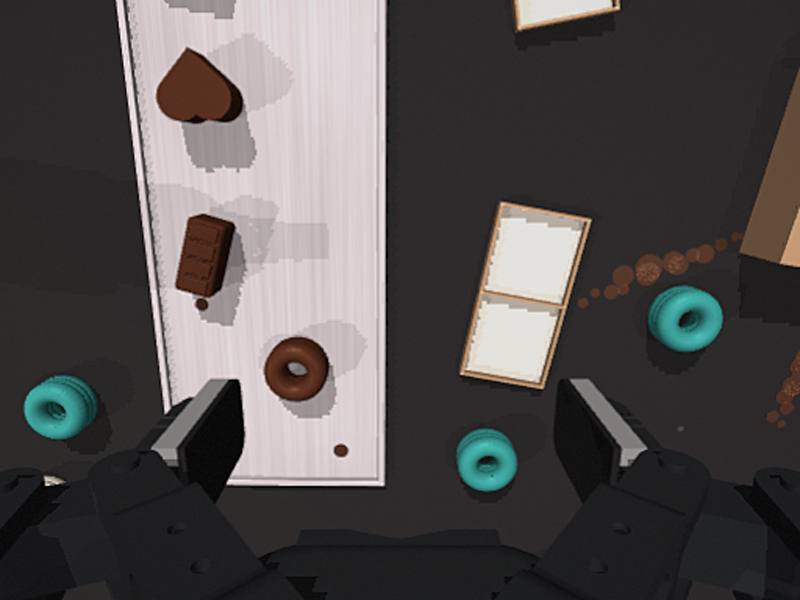

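```bash
python3 - <<'E'
from h import *
def c(tag,x0,y0): 
    im=cv2.imread(f'pics/{tag}.png')[y0:y0+75,x0:x0+65]; im=cv2.resize(im,None,fx=4,fy=4,interpolation=cv2.INTER_CUBIC)
    for k in range(0,65,10): cv2.putText(im,str(x0+k),(k*4,8),0,.3,(0,255,0)); cv2.line(im,(k*4,8),(k*4,14),(0,255,0))
    for k in range(0,75,10): cv2.putText(im,str(y0+k),(0,k*4+4),0,.3,(0,255,0)); cv2.line(im,(18,k*4),(24,k*4),(0,255,0))
    return im
a=np.hstack([c('wA',165,0),c('wA',100,105),c('wB',90,20)]); b=np.hstack([c('wB',100,125),c('wB',160,205),c('wB',160,205)])
cv2.imwrite('pics/cc.png',np.vstack([a,b])[:600,:800])
E
```

```text
(no output)
```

View pics/cc.png

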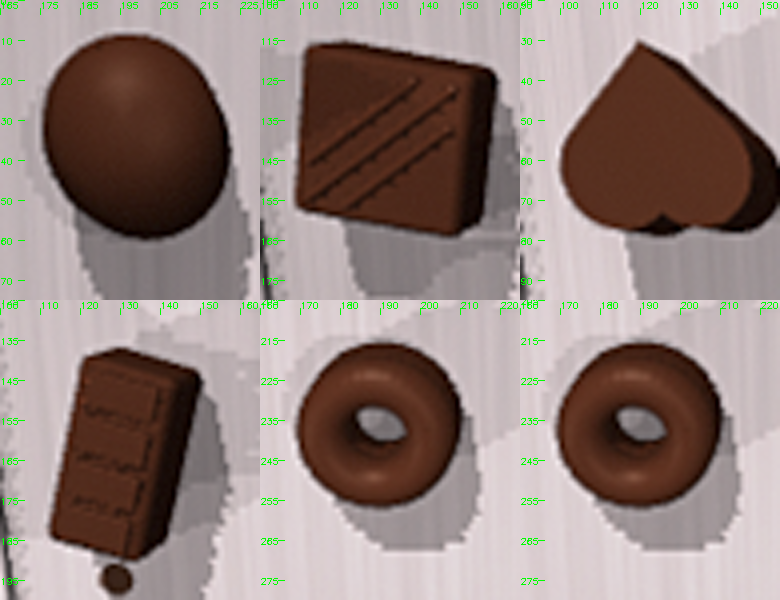

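```bash
cat > fit.py <<'E'
from h import *
from scipy.optimize import minimize
S=4
t=np.linspace(0,2*np.pi,60,endpoint=False)
def circ(r): return np.c_[r*np.cos(t),r*np.sin(t)]
def heart():
    a=t-np.pi/2
    x=16*np.sin(t)**3; y=-(13*np.cos(t)-5*np.cos(2*t)-2*np.cos(3*t)-np.cos(4*t))
    p=np.c_[x,y]; p-= [0,(y.max()+y.min())/2]; return p*[.023/16,.042/(y.max()-y.min())]
def rect(a,b): return np.array([[-a,-b],[a,-b],[a,b],[-a,b]])/2
def layers(n):
    if n=='bar': return [(z,rect(.026,.052)) for z in(0,.028)]
    if n=='square': return [(z,rect(.044,.044)) for z in(0,.027)]
    if n=='dome': return [(0,circ(.022)),(.02,circ(.022))]+[(.02+.014*np.sin(q),circ(.022*np.cos(q))) for q in np.linspace(.2,1.5,7)]
    if n=='ring': return [(.013+.013*np.sin(q),circ(.010+.013*np.cos(q))) for q in np.linspace(-1.5,1.5,9)]
    if n=='heart': return [(z,heart()) for z in np.linspace(0,.027,8)]
def sil(d,n,p,zb,x0,y0,w,h):
    m=np.zeros((h*S,w*S),np.uint8); Rm=np.array([[np.cos(p[2]),-np.sin(p[2])],[np.sin(p[2]),np.cos(p[2])]])
    pts=[w2px(d,np.c_[xy@Rm.T+p[:2],np.full(len(xy),zb+z)]) for z,xy in layers(n)]
    f=lambda q:(((q-[x0,y0]+.5)*S-.5)*16).round().astype(np.int32)
    if n=='heart':
        for q in pts: cv2.fillPoly(m,[f(q)],255,shift=4)
    else: cv2.fillPoly(m,[cv2.convexHull(f(np.vstack(pts)))],255,shift=4)
    return m
def brown(im):
    b,g,r=[im[...,i].astype(int) for i in range(3)]
    m=((r-b>12)&(r>1.45*b)&(r<130)|((r<38)&(r>=b))).astype(np.uint8)*255
    return m
def fit(tag,n,p0,zb=.003,pad=45):
    d=load(tag); u=w2px(d,[p0[0],p0[1],zb+.014])[0].astype(int); x0,y0=max(u[0]-pad,0),max(u[1]-pad,0); x1,y1=min(u[0]+pad,512),min(u[1]+pad,384)
    im=cv2.resize(d['color'][y0:y1,x0:x1],None,fx=S,fy=S,interpolation=cv2.INTER_CUBIC); m=brown(im)
    k,l,s,c=cv2.connectedComponentsWithStats(m); lab=1+np.argmax(s[1:,4]); m=(l==lab).astype(np.uint8)*255
    cs,_=cv2.findContours(m,cv2.RETR_EXTERNAL,cv2.CHAIN_APPROX_NONE); cv2.drawContours(m,cs,-1,255,-1)
    def cost(p):
        q=sil(d,n,p,zb,x0,y0,x1-x0,y1-y0); return (q!=m).sum()/ (m>0).sum()
    best=None
    for da in (0,.12,-.12):
        sx=[[p0[0],p0[1],p0[2]+da]]; 
        simplex=np.array([sx[0]]+[np.array(sx[0])+v for v in ([.008,0,0],[0,.008,0],[0,0,.15])])
        r=minimize(cost,sx[0],method='Nelder-Mead',options=dict(initial_simplex=simplex,xatol=1e-4,fatol=1e-4))
        if best is None or r.fun<best.fun: best=r
    q=sil(d,n,best.x,zb,x0,y0,x1-x0,y1-y0)
    cs,_=cv2.findContours(q,cv2.RETR_EXTERNAL,cv2.CHAIN_APPROX_NONE); cv2.drawContours(im,cs,-1,(0,255,0),1)
    cs,_=cv2.findContours(m,cv2.RETR_EXTERNAL,cv2.CHAIN_APPROX_NONE); cv2.drawContours(im,cs,-1,(255,0,255),1)
    return best.x,best.fun,cv2.resize(im,(260,260))
E
python3 - <<'E'
from fit import *
ims=[]
for tag,n,g in [('wA','dome',.02),('wA','square',.014),('wB','heart',.016),('wB','bar',.017),('wB','ring',.015)]:
    uv={'dome':(199,33),'square':(134,140),'heart':(127,57),'bar':(131,163),'ring':(189.5,235.5)}[n]
    p=px2w(load(tag),[uv],g)[0]; a={'bar':-.2,'square':-.1,'heart':.1}.get(n,0)
    x,f,im=fit(tag,n,[p[0],p[1],a]); ims.append(im); print(n,p[:2].round(4),x.round(4),round(f,3))
cv2.imwrite('pics/fit.png',np.vstack([np.hstack(ims[:3]),np.hstack(ims[3:]+[ims[0]])]))
E
```

```text
dome [0.4959 0.1988] [0.4948 0.1979 0.0629] 0.074
square [0.4208 0.0948] [ 0.423   0.0964 -0.1436] 0.133
heart [ 0.4221 -0.0013] [0.4226 0.0013 0.0467] 0.04
bar [ 0.416  -0.1082] [ 0.4161 -0.1092 -0.3701] 0.195
ring [ 0.4744 -0.1932] [ 0.4746 -0.1935  0.2436] 0.05
```

View pics/fit.png

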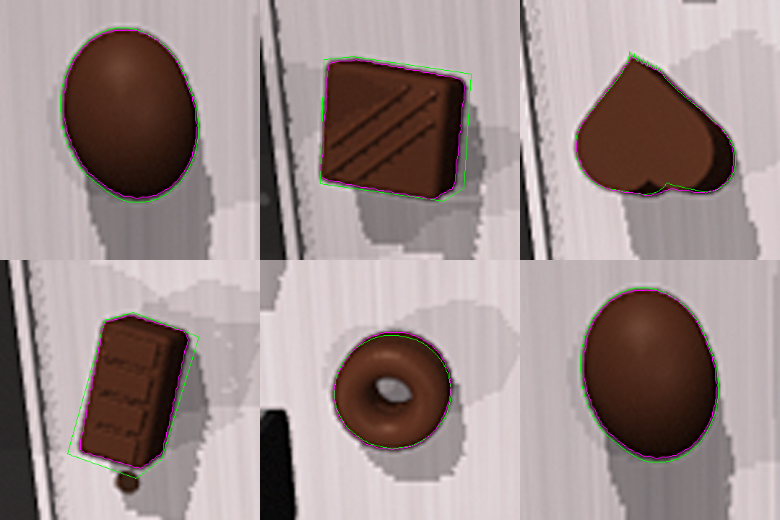

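```bash
python3 - <<'E'
s=open('fit.py').read()
s=s.replace("(z,rect(.026,.052)) for z in(0,.028)]","(0,rect(.026,.052)),(.024,rect(.026,.052)),(.028,rect(.021,.047))]").replace("(z,rect(.044,.044)) for z in(0,.027)]","(0,rect(.044,.044)),(.023,rect(.044,.044)),(.027,rect(.040,.040))]").replace("(0,.12,-.12)","(0,.1,-.1,.2,-.2)")
open('fit.py','w').write(s)
E
cat > runfit.py <<'E'
from fit import *
ims=[]
for tag,n,g in [('wA','square',.014),('wB','bar',.017)]:
    uv={'square':(134,140),'bar':(131,163)}[n]
    p=px2w(load(tag),[uv],g)[0]; a={'bar':-.2,'square':-.1}[n]
    x,f,im=fit(tag,n,[p[0],p[1],a]); ims.append(im); print(n,p[:2].round(4),x.round(4),round(f,3))
cv2.imwrite('pics/fit2.png',cv2.resize(np.hstack(ims),None,fx=1.5,fy=1.5))
# top corners by hand
d=load('wA'); q=[(111,116),(149,120.5),(147,163),(109.5,157)]  # square
print(px2w(d,[(110,117),(152,122),(147,163.5),(108.5,157)],.029).round(4).tolist())
d=load('wB'); print(px2w(d,[(120.5,138.5),(142.5,144),(133,190),(112.5,183.5)],.03).round(4).tolist())
E
python3 runfit.py
```

```text
square [0.4208 0.0948] [ 0.4212  0.0957 -0.1441] 0.081
bar [ 0.416  -0.1082] [ 0.4153 -0.1091 -0.3499] 0.131
[[0.4042, 0.1195, 0.029], [0.4461, 0.1146, 0.029], [0.4374, 0.0721, 0.029], [0.398, 0.0789, 0.029]]
[[0.4126, -0.0805, 0.03], [0.4345, -0.0861, 0.03], [0.4201, -0.1349, 0.03], [0.3992, -0.1278, 0.03]]
```

View pics/fit2.png

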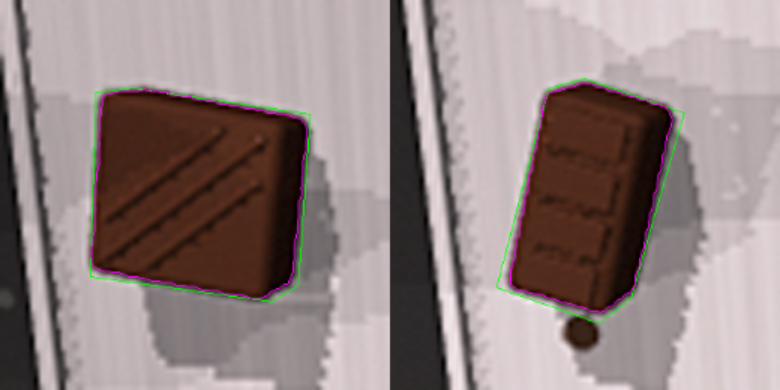

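```bash
cat > box.py <<'E'
from h import *
from scipy.optimize import least_squares
def fitbox(tag,uv,dims):
    d=load(tag); a,b=dims; c=np.array([[-a,b],[a,b],[a,-b],[-a,-b]])/2 # TL,TR,BR,BL ; image x=world x
    P=px2w(d,np.array(uv)*.64,.009)[:,:2]
    f=lambda p:(P-(c@np.array([[np.cos(p[2]),np.sin(p[2])],[-np.sin(p[2]),np.cos(p[2])]])+p[:2])).ravel()
    r=least_squares(f,[*P.mean(0),0]); return r.x,f(r.x).reshape(-1,2)
if __name__=='__main__':
    for k in (('wA',[(463,9),(566,0),(590,286),(502,301)],(.064,.194)),('wB',[(500,203),(591,219),(545,388),(460,374)],(.064,.130))):
        x,e=fitbox(*k); print(x.round(4),(e*1000).round(1).tolist())
    crop('wA',290,0,385,200,4,'bl'); crop('wB',285,120,385,255,4,'bs')
E
python3 box.py; python3 -c "
import cv2,numpy as np
a=cv2.imread('pics/bl.png');b=cv2.imread('pics/bs.png')
a=cv2.resize(a,None,fx=.75,fy=.75); h=600
b=np.vstack([b,np.zeros((60,400,3),np.uint8)]);print(a.shape,b.shape);cv2.imwrite('pics/bb.png',np.hstack([a,b]))"
```

```text
[0.6398 0.1341 0.1733] [[-0.8, 1.1], [0.4, -4.9], [0.0, 1.9], [0.3, 1.8]]
[ 0.6401 -0.1427 -0.1778] [[-0.3, -0.5], [0.4, -0.2], [0.9, 0.3], [-0.9, 0.4]]
(600, 285, 3) (600, 400, 3)
```

View pics/bb.png

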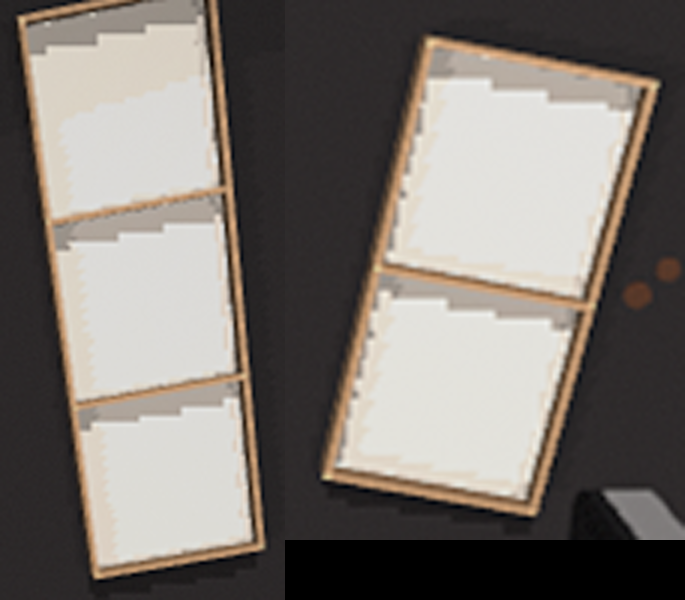

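```bash
cat > go.py <<'E'
import sys
from h import *
s=manip.sense(); Rm=R.from_quat(s['eef_rot'])
print('pos',s['position'].round(4),'yaw',round(np.arctan2(Rm.as_matrix()[1,1],Rm.as_matrix()[0,1]),3),'F',s['wrist_force'].round(1),'w',round(s['gripper_width'],4),'t',round(s['clock'],2))
for a in sys.argv[1:]:
    x,y,z,w=map(float,a.split(','))
    Rt=R.from_matrix(np.array([[0,np.cos(w),np.sin(w)],[0,np.sin(w),-np.cos(w)],[-1,0,0]]))
    print(a,'->',(Rm.inv().apply(np.array([x,y,z])-s['position'])*100).round(2).tolist(),(Rm.inv()*Rt).as_rotvec().round(3).tolist())
E
python3 - <<'E'
from box import *
d=load('wA'); uv=[(463,9),(590,286),(502,301)]
P=px2w(d,np.array(uv)*.64,.009)[:,:2]; c=np.array([[-.064,.194],[.064,-.194],[-.064,-.194]])/2
f=lambda p:(P-(c@np.array([[np.cos(p[2]),np.sin(p[2])],[-np.sin(p[2]),np.cos(p[2])]])+p[:2])).ravel()
r=least_squares(f,[.64,.13,.1]); x=r.x; print('long',x.round(4),(f(x)*1000).round(1))
for y in(.064,0,-.064): print((x[0]-np.sin(x[2])*y).round(4),(x[1]+np.cos(x[2])*y).round(4))
E
python3 go.py .4746,-.1935,.1,0 .4746,-.1935,.036,0
```

```text
long [0.6395 0.1358 0.1789] [ 0.1 -0.2 -0.2  0.   0.1  0.2]
0.6281 0.1987
0.6395 0.1358
0.6509 0.0728
pos [ 0.5505 -0.1085  0.2561] yaw 0.002 F [-0.4  1.   0. ] w 0.0851 t 1.42
.4746,-.1935,.1,0 -> [15.6, -7.6, 8.5] [0.002, -0.001, -0.0]
.4746,-.1935,.036,0 -> [22.0, -7.6, 8.51] [0.002, -0.001, -0.0]
```

Emit:
servo_tool --plan '[[[15.6,-7.6,8.5,0,0,0,8.5],[15.6,-7.6,8.5,0,0,0,8.5],[15.6,-7.6,8.5,0,0,0,8.5],[15.6,-7.6,8.5,0,0,0,8.5],[15.6,-7.6,8.5,0,0,0,8.5],[15.6,-7.6,8.5,0,0,0,8.5],[15.6,-7.6,8.5,0,0,0,8.5],[15.6,-7.6,8.5,0,0,0,8.5]]]'

```text
clock: 2.08
position: [0.4762, -0.1935, 0.1012]
eef_rot: [0.5, 0.5, -0.499, 0.501]
wrist_force: [0.7, 0.2, 0.3]
gripper_width: 0.0852
```

```bash
python3 -c "
from h import *
grab('wrist','w2')"; python3 go.py .4746,-.1935,.036,0
```

```text
pos [ 0.4766 -0.1935  0.1016] yaw 0.003 F [ 0.3 -0.6  0.8] w 0.0851 t 2.13
.4746,-.1935,.036,0 -> [6.56, -0.22, -0.0] [0.003, 0.0, -0.004]
```

View pics/w2.png

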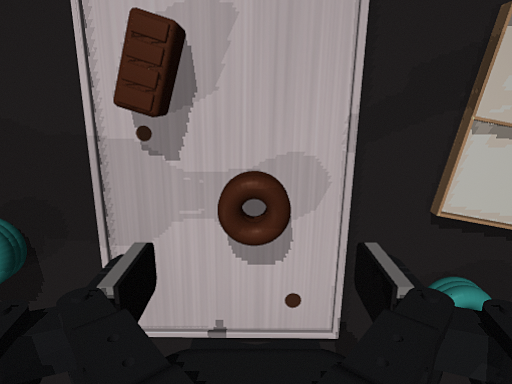

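```bash
python3 -c "
from fit import *
d=load('w2');print(d['extrinsics'][:3,3])
x,f,im=fit('w2','ring',[.4746,-.1935,0],pad=55);print(x,f)
x,f,im=fit('w2','bar',[.416,-.108,-.28],pad=70);print(x,f);cv2.imwrite('pics/f3.png',im)
print(px2w(d,[(134,9),(181,25),(161,116),(115,101)],.03))
"
```

```text
[ 0.47483638 -0.1268166   0.21905357]
[ 0.47483065 -0.1942525   0.15956802] 0.04807678044294127
[ 0.4159389  -0.1087122  -0.29747937] 0.07946377187736264
[[ 0.41383674 -0.08247908  0.03      ]
 [ 0.43728458 -0.08979074  0.03      ]
 [ 0.42370719 -0.13554226  0.03      ]
 [ 0.399294   -0.12764756  0.03      ]]
```

Emit:
servo_tool --plan '[[[3.3,0,0,0,0,0,8.5],[6.5,0,0.05,0,0,0,8.5],[6.5,0,0.05,0,0,0,8.5],[6.5,0,0.05,0,0,0,8.5],[6.5,0,0.05,0,0,0,6],[6.5,0,0.05,0,0,0,3],[6.5,0,0.05,0,0,0,3],[6.5,0,0.05,0,0,0,3],[6.5,0,0.05,0,0,0,3],[6.5,0,0.05,0,0,0,3]]]' --squeeze 30

```text
clock: 2.97
position: [0.4753, -0.1958, 0.0374]
eef_rot: [0.501, 0.499, -0.499, 0.501]
wrist_force: [-0.1, 0.4, 8.6]
gripper_width: 0.0444
```

```bash
python3 -c "
from h import *
grab('side','s3');crop('s3',140,150,340,300,4,'s3c')"; python3 go.py .6344,-.1742,.1,-.178 
```

```text
pos [ 0.4753 -0.1958  0.0374] yaw 0.0 F [0.4 0.4 9.5] w 0.0445 t 3.02
.6344,-.1742,.1,-.178 -> [-6.21, 15.93, -2.15] [0.178, 0.001, -0.003]
```

View pics/s3c.png

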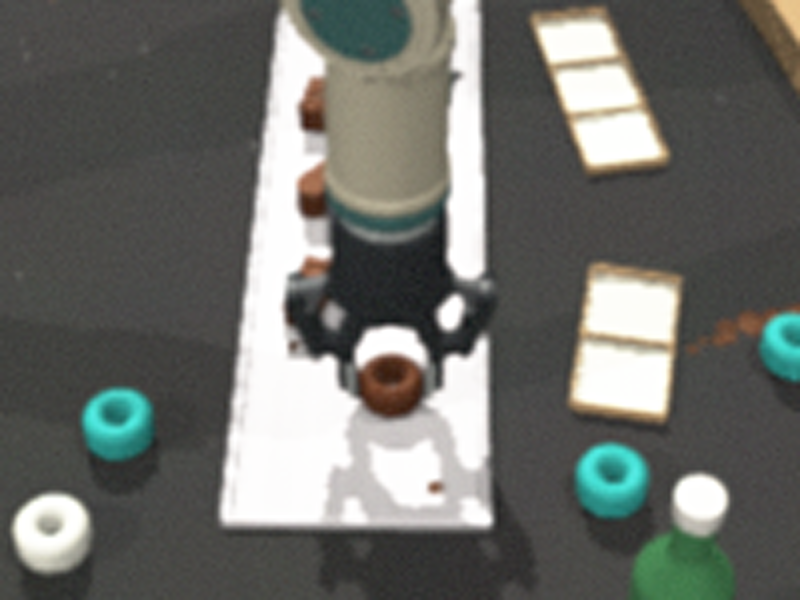

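```bash
python3 -c "
from h import *
d=grab('wrist','w4');crop('w4',130,160,380,340,3,'w4c');E=d['extrinsics'];print(E.round(4))"
```

```text
[[ 1.000e+00  9.000e-04 -3.600e-03  4.740e-01]
 [ 1.000e-04  9.644e-01  2.643e-01 -1.289e-01]
 [ 3.700e-03 -2.643e-01  9.644e-01  1.551e-01]
 [ 0.000e+00  0.000e+00  0.000e+00  1.000e+00]]
```

View pics/w4c.png

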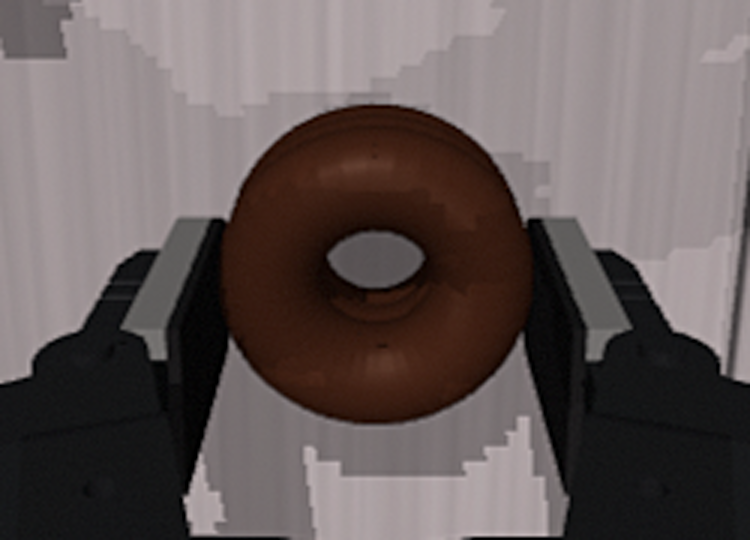

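Emit:
servo_tool --plan '[[[0,0,0,0,0,0,6],[0,0,0,0,0,0,6],[0.4,0,-0.15,0,0,0,6],[0.4,0,-0.15,0,0,0,6],[0.4,0,-0.15,0,0,0,3],[0.4,0,-0.15,0,0,0,3],[0.4,0,-0.15,0,0,0,3],[0.4,0,-0.15,0,0,0,3],[0.4,0,-0.15,0,0,0,3]]]'

```text
clock: 3.82
position: [0.4739, -0.1938, 0.0313]
eef_rot: [0.5, 0.5, -0.5, 0.5]
wrist_force: [-0.3, 0.7, 3.7]
gripper_width: 0.0452
```

```bash
python3 go.py .6344,-.1742,.1,-.178 
```

```text
pos [ 0.4739 -0.1938  0.0313] yaw 0.0 F [-0.3  0.7  3.7] w 0.0452 t 3.82
.6344,-.1742,.1,-.178 -> [-6.87, 16.05, -1.97] [0.178, -0.0, 0.0]
```

Emit:
servo_tool --plan '[[[-2,0,0,0,0,0,3],[-5,0,0,0,0,0,3],[-6.9,2,0,0,0,0,3],[-6.9,6,-0.7,0.1,0,0,3],[-6.9,10,-1.3,0.178,0,0,3],[-6.9,14,-1.8,0.178,0,0,3],[-6.9,16,-2,0.178,0,0,3],[-6.9,16,-2,0.178,0,0,3],[-6.9,16,-2,0.178,0,0,3]]]'

```text
clock: 4.57
position: [0.6344, -0.1733, 0.0995]
eef_rot: [-0.542, -0.454, 0.542, -0.454]
wrist_force: [-1.3, -0.2, -0.5]
gripper_width: 0.0452
```

```bash
python3 -c "
from h import *
d=grab('wrist','w5')"; python3 go.py .6344,-.1742,.1,-.178 .6344,-.1742,.033,-.178  
```

```text
pos [ 0.6329 -0.174   0.0995] yaw -0.178 F [-0.8  1.2 -1.6] w 0.0449 t 4.62
.6344,-.1742,.1,-.178 -> [-0.05, 0.15, -0.01] [0.0, 0.0, 0.002]
.6344,-.1742,.033,-.178 -> [6.65, 0.16, -0.01] [0.0, 0.0, 0.002]
```

View pics/w5.png

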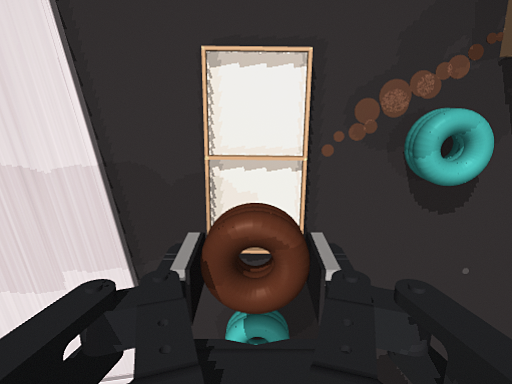

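Emit:
servo_tool --plan '[[[3,0,0,0,0,0,3],[6,0,0,0,0,0,3],[6.9,0,0,0,0,0,3],[6.95,0,0,0,0,0,3],[6.95,0,0,0,0,0,3],[6.95,0,0,0,0,0,3]]]'

```text
clock: 5.12
position: [0.6309, -0.1745, 0.0317]
eef_rot: [-0.542, -0.455, 0.544, -0.452]
wrist_force: [-2.9, 0.8, 7.0]
gripper_width: 0.0449
```

Emit:
servo_tool --plan '[[[0,0,0,0,0,0,5.2],[0,0,0,0,0,0,6.5],[0,0,0,0,0,0,6.5],[0,0,0,0,0,0,6.5],[-3,0,0,0,0,0,7],[-7,0,0,0,0,0,8],[-8,0,0,0,0,0,8.5],[-8,0,0,0,0,0,8.5]]]'

```text
clock: 5.78
position: [0.6367, -0.1749, 0.1149]
eef_rot: [0.544, 0.451, -0.541, 0.456]
wrist_force: [0.4, 0.8, -0.4]
gripper_width: 0.0849
```

```bash
python3 -c "
from h import *
d=grab('wrist','w6')"; python3 go.py .4229,-.0047,.12,.047 .4229,-.0047,.035,.047  
```

```text
pos [ 0.6352 -0.1744  0.1127] yaw -0.178 F [-0.9  0.5  0. ] w 0.085 t 5.83
.4229,-.0047,.12,.047 -> [-0.82, -23.9, -12.94] [-0.225, 0.001, -0.004]
.4229,-.0047,.035,.047 -> [7.68, -23.93, -12.94] [-0.225, 0.001, -0.004]
```

View pics/w6.png

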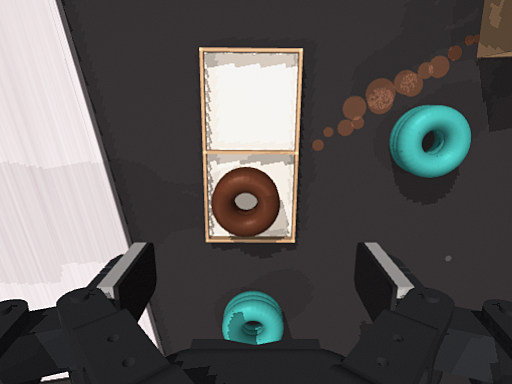

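Emit:
servo_tool --plan '[[[-0.8,-4,-2,0,0,0,8.5],[-0.8,-8,-4,-0.1,0,0,8.5],[-0.8,-12,-6,-0.2,0,0,8.5],[-0.8,-16,-8,-0.225,0,0,8.5],[-0.8,-20,-10,-0.225,0,0,8.5],[-0.8,-23.9,-12.9,-0.225,0,0,8.5],[-0.8,-23.9,-12.9,-0.225,0,0,8.5],[-0.8,-23.9,-12.9,-0.225,0,0,8.5],[-0.8,-23.9,-12.9,-0.225,0,0,8.5]]]'

```text
clock: 6.58
position: [0.4204, -0.0038, 0.1182]
eef_rot: [0.487, 0.513, -0.488, 0.512]
wrist_force: [0.0, -0.4, 0.1]
gripper_width: 0.0852
```

```bash
python3 -c "
from fit import *
d=grab('wrist','w7')
x,f,im=fit('w7','heart',[.4226,.0013,.047],pad=60);print(x,f);cv2.imwrite('pics/f7.png',np.hstack([d['color'][:,:],cv2.resize(im,(280,384))]))
"; python3 go.py .4229,-.0047,.035,.047  
```

```text
[0.42278642 0.00126326 0.0374811 ] 0.052900319128965645
pos [ 0.4218 -0.0047  0.1183] yaw 0.048 F [ 0.7  1.  -1. ] w 0.0849 t 6.63
.4229,-.0047,.035,.047 -> [8.33, 0.11, 0.0] [0.001, 0.0, 0.0]
```

View pics/f7.png

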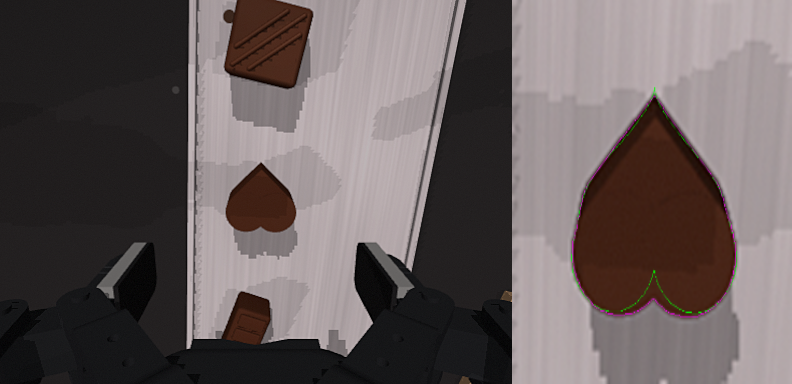

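Emit:
servo_tool --plan '[[[4,0,0,0,0,0,8.5],[8,0.05,0,0,0,0,8.5],[8.4,0.05,0,0,0,0,8.5],[8.4,0.05,0,0,0,0,7],[8.4,0.05,0,0,0,0,5.5],[8.4,0.05,0,0,0,0,3],[8.4,0.05,0,0,0,0,3],[8.4,0.05,0,0,0,0,3],[8.4,0.05,0,0,0,0,3],[8.4,0.05,0,0,0,0,3]]]'

```text
clock: 7.47
position: [0.4259, -0.0048, 0.0385]
eef_rot: [0.488, 0.512, -0.49, 0.509]
wrist_force: [-0.6, 1.0, 0.4]
gripper_width: 0.0449
```

```bash
python3 -c "
import numpy as np
c,s=np.cos(-.178),np.sin(-.178); print(.6401-s*.026,-.1427+c*.026)"; python3 go.py .6447,-.1171,.1,-.178
```

```text
0.6447035997616183 -0.11711080561575202
pos [ 0.4259 -0.0048  0.0385] yaw 0.044 F [-0.6  1.   0.4] w 0.0449 t 7.47
.6447,-.1171,.1,-.178 -> [-6.27, 21.33, 12.17] [0.222, -0.001, 0.005]
```

Emit:
servo_tool --plan '[[[-2,0,0,0,0,0,3],[-5,0,0,0,0,0,3],[-6.5,3,1,0,0,0,3],[-6.5,6,3,0.1,0,0,3],[-6.5,10,5,0.15,0,0,3],[-6.5,13,7,0.2,0,0,3],[-6.5,16,9,0.222,0,0,3],[-6.5,20,11,0.222,0,0,3],[-6.5,21.4,12.2,0.222,0,0,3],[-6.5,21.4,12.2,0.222,0,0,3]]]'

```text
clock: 8.3
position: [0.6492, -0.1205, 0.1025]
eef_rot: [-0.541, -0.453, 0.543, -0.454]
wrist_force: [-0.8, -1.4, 0.1]
gripper_width: 0.0447
```

```bash
python3 -c "
from h import *
d=grab('wrist','w8');print(d['extrinsics'][:3,3])"; python3 go.py .6447,-.1171,.1,-.178 .6447,-.1171,.036,-.178  
```

```text
[ 0.66021206 -0.05442049  0.22007962]
pos [ 0.6465 -0.1187  0.102 ] yaw -0.178 F [-0.7  0.9 -0. ] w 0.0447 t 8.35
.6447,-.1171,.1,-.178 -> [0.2, -0.21, -0.12] [0.0, 0.002, 0.004]
.6447,-.1171,.036,-.178 -> [6.6, -0.18, -0.13] [0.0, 0.002, 0.004]
```

View pics/w8.png

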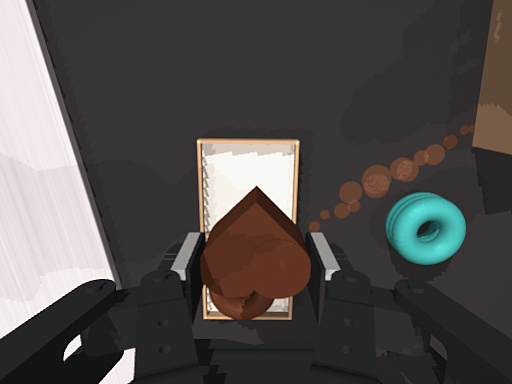

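Emit:
servo_tool --plan '[[[2,-0.3,-0.1,0,0,0,3],[5,-0.3,-0.1,0,0,0,3],[6.3,-0.3,-0.1,0,0,0,3],[6.5,-0.3,-0.1,0,0,0,3],[6.5,-0.3,-0.1,0,0,0,3],[6.5,-0.3,-0.1,0,0,0,3]]]'

```text
clock: 8.85
position: [0.6422, -0.1152, 0.0378]
eef_rot: [-0.54, -0.456, 0.543, -0.453]
wrist_force: [-0.6, 0.1, 0.5]
gripper_width: 0.0444
```

```bash
python3 -c "
from h import *
d=grab('side','s8');crop('s8',230,170,370,290,5,'s8c');grab('wrist','w8b')"; python3 go.py
```

```text
pos [ 0.6427 -0.1152  0.0382] yaw -0.175 F [ 0.9  0.  -0.6] w 0.0447 t 8.95
```

View pics/s8c.png

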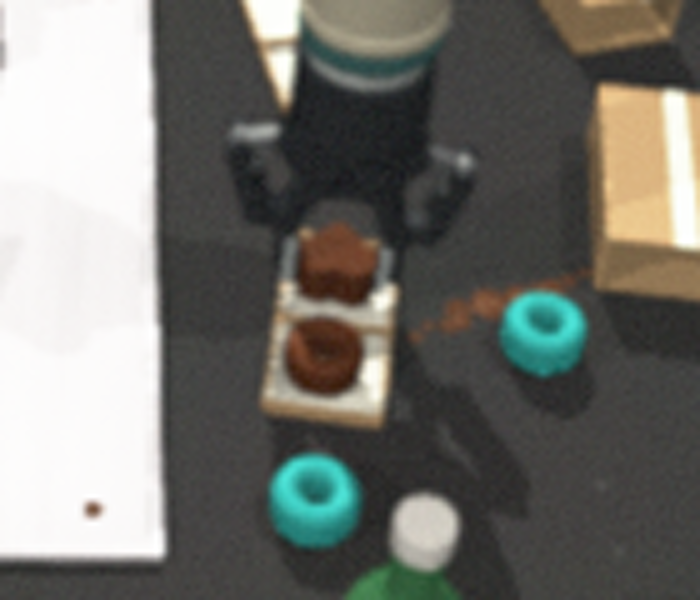

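View pics/w8b.png

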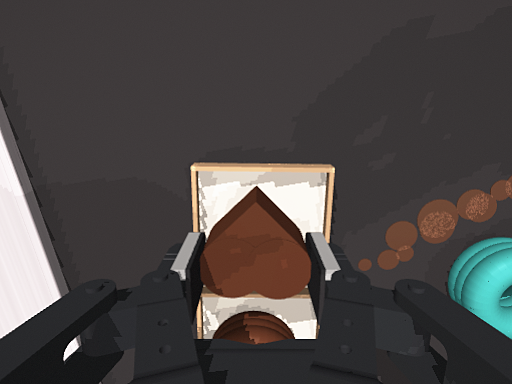

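Emit:
servo_tool --plan '[[[0.15,0.1,0,0,0,0,3],[0.2,0.1,0,0,0,0,3],[0.2,0.1,0,0,0,0,3]]]'

```text
clock: 9.2
position: [0.6432, -0.1151, 0.035]
eef_rot: [-0.54, -0.456, 0.543, -0.453]
wrist_force: [-0.3, 0.9, -0.1]
gripper_width: 0.0452
```

Emit:
servo_tool --plan '[[[0,0,0,0,0,0,5],[0,0,0,0,0,0,6.5],[0,0,0,0,0,0,6.5],[0,0,0,0,0,0,6.5],[-3,0,0,0,0,0,7],[-6,0,0,0,0,0,8],[-8,0,0,0,0,0,8.5],[-8,0,0,0,0,0,8.5]]]'

```text
clock: 9.87
position: [0.6461, -0.1168, 0.1195]
eef_rot: [-0.542, -0.453, 0.542, -0.455]
wrist_force: [0.5, -0.5, 0.7]
gripper_width: 0.085
```

```bash
python3 -c "
from h import *
d=grab('wrist','w9')"; python3 go.py .416,-.1087,.12,-.29 .416,-.1087,.035,-.29
```

```text
pos [ 0.645  -0.1159  0.1172] yaw -0.175 F [ 0.1 -0.1 -0.2] w 0.085 t 9.92
.416,-.1087,.12,-.29 -> [-0.23, -22.68, 3.28] [0.115, 0.002, 0.002]
.416,-.1087,.035,-.29 -> [8.27, -22.66, 3.26] [0.115, 0.002, 0.002]
```

View pics/w9.png

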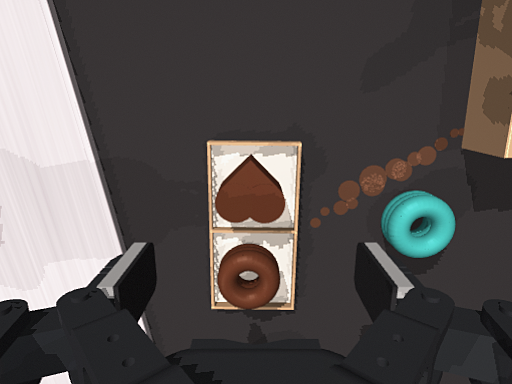

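Emit:
servo_tool --plan '[[[-0.3,-4,0.6,0.05,0,0,8.5],[-0.3,-8,1.2,0.115,0,0,8.5],[-0.3,-12,1.8,0.115,0,0,8.5],[-0.3,-16,2.4,0.115,0,0,8.5],[-0.3,-20,3,0.115,0,0,8.5],[-0.3,-22.7,3.3,0.115,0,0,8.5],[-0.3,-22.7,3.3,0.115,0,0,8.5],[-0.3,-22.7,3.3,0.115,0,0,8.5]]]'

```text
clock: 10.58
position: [0.4126, -0.1077, 0.1189]
eef_rot: [-0.565, -0.424, 0.569, -0.42]
wrist_force: [1.5, -0.4, -1.2]
gripper_width: 0.0851
```

```bash
python3 -c "
from fit import *
d=grab('wrist','w10')
x,f,im=fit('w10','bar',[.416,-.1087,-.29],pad=60);print(x,f);cv2.imwrite('pics/f10.png',np.hstack([d['color'][:,:],cv2.resize(im,(280,384))]))
"; python3 go.py .416,-.1087,.035,-.29  
```

```text
[ 0.41573833 -0.10953309 -0.2855291 ] 0.10066872941411319
pos [ 0.4145 -0.1081  0.1189] yaw -0.29 F [ 0.5 -1.  -0.1] w 0.0851 t 10.63
.416,-.1087,.035,-.29 -> [8.39, 0.21, 0.0] [-0.0, 0.002, 0.006]
```

View pics/f10.png

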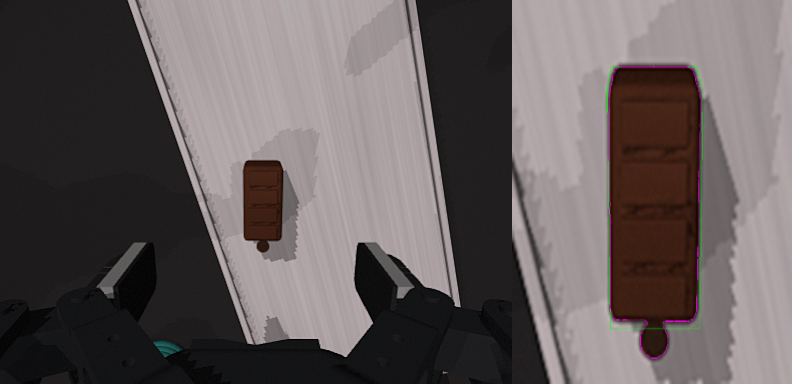

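Emit:
servo_tool --plan '[[[4,0.2,0,0,0,0,8.5],[8,0.25,0,0,0,0,8.5],[8.4,0.25,0,0,0,0,8.5],[8.4,0.25,0,0,0,0,6.5],[8.4,0.25,0,0,0,0,4.5],[8.4,0.25,0,0,0,0,3],[8.4,0.25,0,0,0,0,1.5],[8.4,0.25,0,0,0,0,1.5],[8.4,0.25,0,0,0,0,1.5],[8.4,0.25,0,0,0,0,1.5]]]'

```text
clock: 11.47
position: [0.4169, -0.1093, 0.036]
eef_rot: [-0.565, -0.423, 0.569, -0.422]
wrist_force: [0.2, -0.4, 5.4]
gripper_width: 0.0254
```

```bash
python3 go.py .416,-.1087,.1,-.29 .6281,.1987,.11,.179
```

```text
pos [ 0.4169 -0.1093  0.036 ] yaw -0.29 F [ 0.2 -0.4  5.4] w 0.0254 t 11.47
.416,-.1087,.1,-.29 -> [-6.4, -0.13, -0.01] [0.0, 0.003, 0.004]
.6281,.1987,.11,.179 -> [-7.54, 11.42, -35.52] [-0.469, 0.002, 0.004]
```

Emit:
servo_tool --plan '[[[-3,0,0,0,0,0,1.5],[-6,0,0,0,0,0,1.5],[-7.5,1,-4,-0.1,0,0,1.5],[-7.5,2,-8,-0.2,0,0,1.5],[-7.5,3,-12,-0.3,0,0,1.5],[-7.5,4.5,-16,-0.4,0,0,1.5],[-7.5,6,-20,-0.469,0,0,1.5],[-7.5,7.5,-24,-0.469,0,0,1.5],[-7.5,9,-28,-0.469,0,0,1.5],[-7.5,10,-31,-0.469,0,0,1.5]]]'

```text
clock: 12.3
position: [0.6021, 0.1629, 0.1093]
eef_rot: [0.451, 0.545, -0.454, 0.542]
wrist_force: [0.7, -1.1, -1.6]
gripper_width: 0.0255
```

```bash
python3 go.py .6281,.1987,.11,.179
```

```text
pos [0.6021 0.1629 0.1093] yaw 0.181 F [ 0.7 -1.1 -1.6] w 0.0255 t 12.3
.6281,.1987,.11,.179 -> [-0.08, 3.21, -3.05] [0.002, -0.001, 0.006]
```

Emit:
servo_tool --plan '[[[0,3.3,-3.3,0,0,0,1.5],[0,3.3,-3.3,0,0,0,1.5],[0,3.3,-3.3,0,0,0,1.5],[0,3.3,-3.3,0,0,0,1.5]]]'

```text
clock: 12.63
position: [0.6269, 0.1978, 0.1085]
eef_rot: [0.451, 0.545, -0.455, 0.541]
wrist_force: [-0.8, -1.0, -1.3]
gripper_width: 0.0256
```

```bash
python3 -c "
from h import *
d=grab('wrist','w11')
grab('side','s11');crop('s11',230,70,390,190,5,'s11c')
x=np.array([.6395,.1358,.1789]);c,s=np.cos(x[2]),np.sin(x[2])
print(w2px(d,[[x[0]+c*a-s*b,x[1]+s*a+c*b,.009] for a,b in[(-.03,.095),(.03,.095),(.03,.033),(-.03,.033)]]).round())"; python3 go.py .6281,.1987,.11,.179
```

```text
[[214. 155.]
 [305. 156.]
 [302. 243.]
 [216. 243.]]
pos [0.6268 0.1961 0.1089] yaw 0.177 F [ 0.1  0.2 -1.1] w 0.0254 t 12.73
.6281,.1987,.11,.179 -> [-0.11, 0.17, -0.24] [-0.002, -0.0, 0.008]
```

View pics/w11.png

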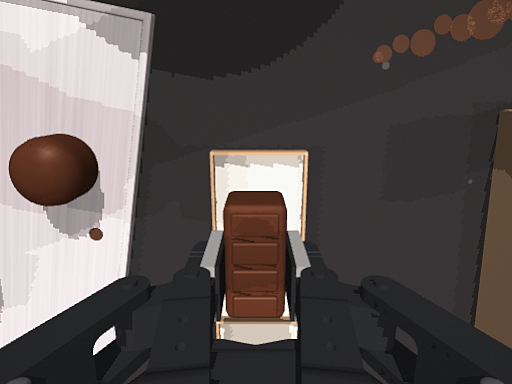

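View pics/s11c.png

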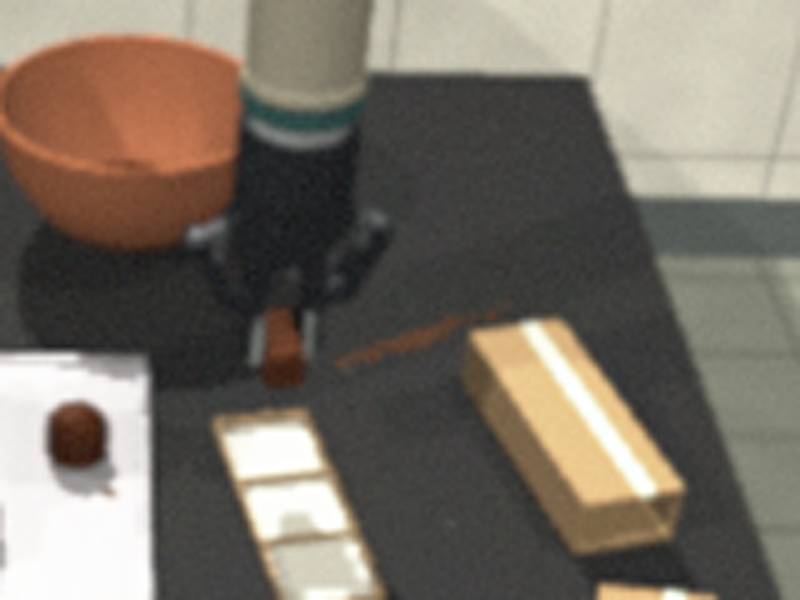

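Emit:
servo_tool --plan '[[[3,0.1,-0.1,0,0,0,1.5],[6,0.1,-0.15,0,0,0,1.5],[7.3,0.1,-0.15,0,0,0,1.5],[7.5,0.1,-0.15,0,0,0,1.5],[7.6,0.1,-0.15,0,0,0,1.5],[7.6,0.1,-0.15,0,0,0,1.5]]]'

```text
clock: 13.23
position: [0.6277, 0.1984, 0.0333]
eef_rot: [0.452, 0.544, -0.455, 0.541]
wrist_force: [-0.2, -0.6, 0.5]
gripper_width: 0.0251
```

Emit:
servo_tool --plan '[[[0.1,0,0,0,0,0,1.5],[0.15,0,0,0,0,0,1.5],[0.15,0,0,0,0,0,1.5]]]'

```text
clock: 13.48
position: [0.6282, 0.1988, 0.0329]
eef_rot: [0.452, 0.544, -0.455, 0.541]
wrist_force: [-1.7, -1.5, 7.0]
gripper_width: 0.0254
```

Emit:
servo_tool --plan '[[[0,0,0,0,0,0,3],[0,0,0,0,0,0,3],[0,0,0,0,0,0,3],[-0.6,0,0,0,0,0,3],[-1.2,0,0,0,0,0,4],[-2,0,0,0,0,0,5],[-5,0,0,0,0,0,7],[-8.5,0,0,0,0,0,8.5],[-8.5,0,0,0,0,0,8.5]]]'

```text
clock: 14.23
position: [0.6329, 0.1994, 0.1237]
eef_rot: [0.455, 0.542, -0.452, 0.543]
wrist_force: [2.0, 0.4, 1.4]
gripper_width: 0.0836
```

```bash
python3 -c "
from h import *
d=grab('wrist','w12')"; python3 go.py .4949,.1985,.12,.1 
```

```text
pos [0.6315 0.1996 0.1211] yaw 0.179 F [ 0.4  0.1 -1.5] w 0.0849 t 14.28
.4949,.1985,.12,.1 -> [0.09, -13.46, -2.33] [0.079, -0.001, -0.002]
```

View pics/w12.png

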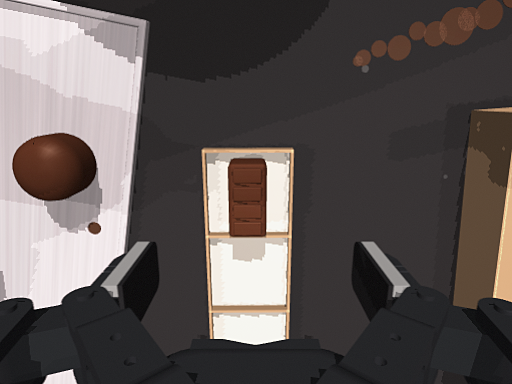

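Emit:
servo_tool --plan '[[[0,-4,-0.6,0,0,0,8.5],[0,-8,-1.2,0,0,0,8.5],[0,-12,-2,0.079,0,0,8.5],[0,-13.4,-2.3,0.079,0,0,8.5],[0,-13.4,-2.3,0.079,0,0,8.5],[0,-13.4,-2.3,0.079,0,0,8.5]]]'

```text
clock: 14.78
position: [0.4923, 0.1989, 0.1174]
eef_rot: [0.473, 0.526, -0.475, 0.523]
wrist_force: [0.7, 0.3, 0.2]
gripper_width: 0.0853
```

```bash
python3 -c "
from fit import *
d=grab('wrist','w13')
x,f,im=fit('w13','dome',[.4949,.1985,.1],pad=60);print(x,f);cv2.imwrite('pics/f13.png',np.hstack([d['color'][:,:],cv2.resize(im,(280,384))]))
"; python3 go.py .4949,.1985,.035,.1  
```

```text
[0.49519673 0.19734542 0.18794857] 0.047492129364625074
pos [0.4937 0.1987 0.1175] yaw 0.101 F [ 0.  -0.3  0.7] w 0.0854 t 14.83
.4949,.1985,.035,.1 -> [8.25, 0.15, 0.03] [0.001, -0.001, 0.005]
```

View pics/f13.png

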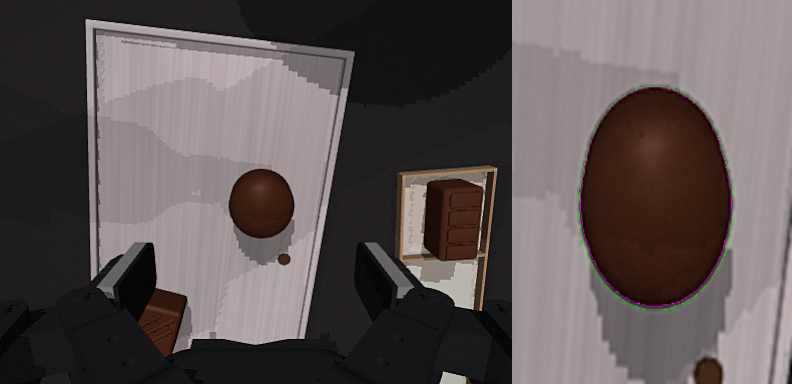

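Emit:
servo_tool --plan '[[[4,0.15,0.1,0,0,0,8.5],[8,0.2,0.1,0,0,0,8.5],[8.3,0.2,0.1,0,0,0,8.5],[8.3,0.2,0.1,0,0,0,7],[8.3,0.2,0.1,0,0,0,5.5],[8.3,0.2,0.1,0,0,0,3],[8.3,0.2,0.1,0,0,0,3],[8.3,0.2,0.1,0,0,0,3],[8.3,0.2,0.1,0,0,0,3],[8.3,0.2,0.1,0,0,0,3]]]'

```text
clock: 15.67
position: [0.4958, 0.1977, 0.0364]
eef_rot: [0.474, 0.525, -0.475, 0.523]
wrist_force: [0.1, -1.1, 6.7]
gripper_width: 0.042
```

```bash
python3 go.py .6395,.1358,.1,.179
```

```text
pos [0.4958 0.1977 0.0364] yaw 0.1 F [ 0.1 -1.1  6.7] w 0.042 t 15.67
.6395,.1358,.1,.179 -> [-6.4, 13.67, 7.58] [-0.079, -0.001, 0.002]
```

Emit:
servo_tool --plan '[[[0,0,0,0,0,0,6],[0,0,0,0,0,0,6],[0.3,0,0,0,0,0,6],[0.3,0,0,0,0,0,6],[0.3,0,0,0,0,0,3],[0.3,0,0,0,0,0,3],[0.3,0,0,0,0,0,3],[0.3,0,0,0,0,0,3],[0.3,0,0,0,0,0,3]]]'

```text
clock: 16.42
position: [0.4939, 0.1976, 0.0314]
eef_rot: [0.473, 0.526, -0.476, 0.523]
wrist_force: [-0.8, 0.2, 4.7]
gripper_width: 0.0424
```

```bash
python3 go.py .6395,.1358,.1,.179
```

```text
pos [0.4939 0.1976 0.0314] yaw 0.1 F [-0.8  0.2  4.7] w 0.0424 t 16.42
.6395,.1358,.1,.179 -> [-6.96, 13.82, 7.6] [-0.079, -0.001, 0.007]
```

Emit:
servo_tool --plan '[[[-2,0,0,0,0,0,3],[-5,0,0,0,0,0,3],[-7,2,1,0,0,0,3],[-7,5,3,-0.05,0,0,3],[-7,8,5,-0.079,0,0,3],[-7,11,6.5,-0.079,0,0,3],[-7,13.8,7.6,-0.079,0,0,3],[-7,13.8,7.6,-0.079,0,0,3],[-7,13.8,7.6,-0.079,0,0,3]]]'

```text
clock: 17.17
position: [0.6402, 0.1342, 0.0996]
eef_rot: [0.452, 0.544, -0.455, 0.541]
wrist_force: [-1.5, 0.0, -0.5]
gripper_width: 0.0425
```

```bash
python3 -c "
from h import *
d=grab('wrist','w14')"; python3 go.py .6395,.1358,.1,.179
```

```text
pos [0.6386 0.1354 0.0994] yaw 0.178 F [-0.2 -0.9 -0.3] w 0.0424 t 17.22
.6395,.1358,.1,.179 -> [-0.07, 0.09, -0.02] [-0.001, -0.001, 0.008]
```

View pics/w14.png

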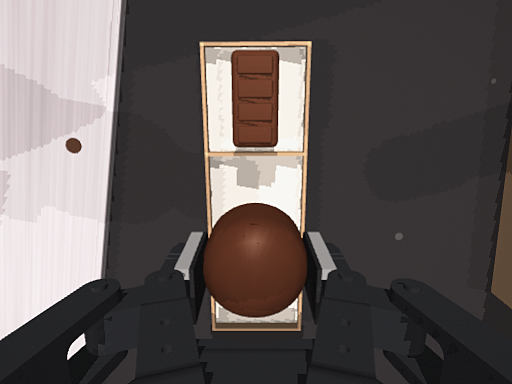

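Emit:
servo_tool --plan '[[[3,0,0,0,0,0,3],[6,0,0,0,0,0,3],[6.8,0,0,0,0,0,3],[7,0,0,0,0,0,3],[7,0,0,0,0,0,3],[7,0,0,0,0,0,3]]]'

```text
clock: 17.72
position: [0.6359, 0.1371, 0.0318]
eef_rot: [0.451, 0.547, -0.455, 0.539]
wrist_force: [-6.0, 0.7, 13.3]
gripper_width: 0.043
```

Emit:
servo_tool --plan '[[[-0.1,0,0,0,0,0,3],[-0.1,0,0,0,0,0,3],[-0.1,0,0,0,0,0,4.8],[-0.1,0,0,0,0,0,6.5],[-0.1,0,0,0,0,0,6.5],[-0.1,0,0,0,0,0,6.5],[-3,0,0,0,0,0,7],[-6,0,0,0,0,0,8.5],[-9,0,0,0,0,0,8.5],[-9,0,0,0,0,0,8.5]]]'

```text
clock: 18.55
position: [0.6433, 0.1351, 0.1261]
eef_rot: [0.454, 0.542, -0.452, 0.543]
wrist_force: [1.3, -0.1, 1.4]
gripper_width: 0.0851
```

```bash
python3 -c "
from h import *
d=grab('wrist','w15')"; python3 go.py .4214,.096,.12,-.15 
```

```text
pos [0.6419 0.1355 0.1236] yaw 0.179 F [ 0.1  1.3 -0.6] w 0.085 t 18.6
.4214,.096,.12,-.15 -> [0.36, -22.4, -0.04] [0.329, -0.001, 0.0]
```

View pics/w15.png

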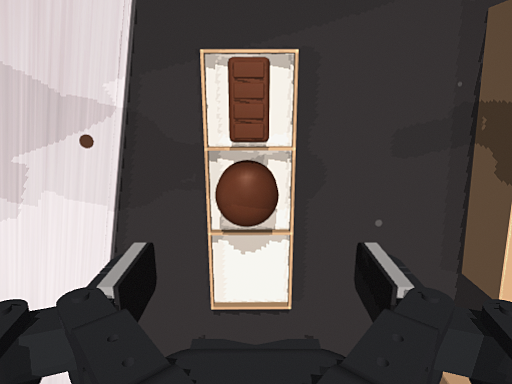

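Dome (247,194) sits in the middle compartment, bar (249,98) in the left one. Now the square.

Emit:
servo_tool --plan '[[[0.3,-4,0,0.05,0,0,8.5],[0.3,-8,0,0.15,0,0,8.5],[0.3,-12,0,0.25,0,0,8.5],[0.3,-16,0,0.329,0,0,8.5],[0.3,-20,0,0.329,0,0,8.5],[0.3,-22.3,0,0.329,0,0,8.5],[0.3,-22.3,0,0.329,0,0,8.5],[0.3,-22.3,0,0.329,0,0,8.5]]]'

```text
clock: 19.27
position: [0.4187, 0.096, 0.1183]
eef_rot: [-0.534, -0.463, 0.538, -0.459]
wrist_force: [0.9, 0.3, 0.3]
gripper_width: 0.085
```

```bash
python3 -c "
from fit import *
d=grab('wrist','w16')
x,f,im=fit('w16','square',[.4214,.096,-.15],pad=60);print(x,f);cv2.imwrite('pics/f16.png',np.hstack([d['color'][:,:],cv2.resize(im,(280,384))]))
"; python3 go.py .4214,.096,.035,-.15  
```

```text
[ 0.42158113  0.09523809 -0.15297206] 0.06711602089086982
pos [0.4205 0.0962 0.1184] yaw -0.15 F [-0.8  0.1 -1.5] w 0.0852 t 19.32
.4214,.096,.035,-.15 -> [8.34, 0.14, -0.01] [0.0, 0.001, 0.006]
```

View pics/f16.png

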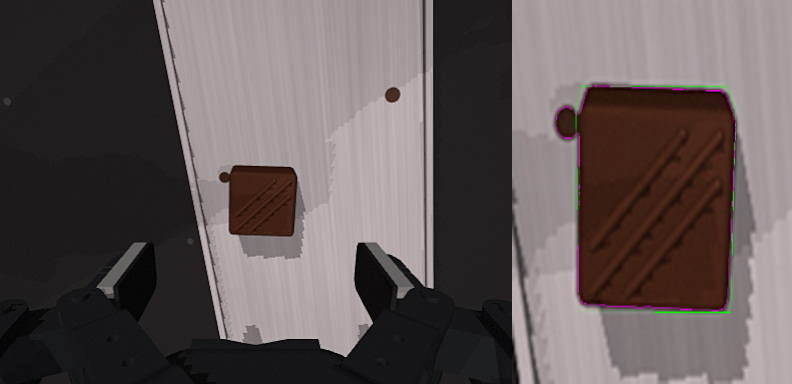

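Emit:
servo_tool --plan '[[[4,0.15,0.05,0,0,0,8.5],[8,0.2,0.05,0,0,0,8.5],[8.3,0.2,0.05,0,0,0,8.5],[8.3,0.2,0.05,0,0,0,7],[8.3,0.2,0.05,0,0,0,5.5],[8.3,0.2,0.05,0,0,0,3],[8.3,0.2,0.05,0,0,0,3],[8.3,0.2,0.05,0,0,0,3],[8.3,0.2,0.05,0,0,0,3],[8.3,0.2,0.05,0,0,0,3]]]'

```text
clock: 20.15
position: [0.423, 0.0946, 0.0374]
eef_rot: [-0.535, -0.461, 0.537, -0.461]
wrist_force: [-0.2, -1.3, 7.5]
gripper_width: 0.043
```

```bash
python3 go.py .6509,.0728,.1,.179
```

```text
pos [0.423  0.0946 0.0374] yaw -0.151 F [-0.2 -1.3  7.5] w 0.043 t 20.15
.6509,.0728,.1,.179 -> [-6.3, 22.85, -1.25] [-0.33, 0.001, 0.002]
```

Emit:
servo_tool --plan '[[[-2,0,0,0,0,0,3],[-5,0,0,0,0,0,3],[-7,3,0,-0.05,0,0,3],[-7,7,-0.3,-0.15,0,0,3],[-7,11,-0.6,-0.25,0,0,3],[-7,15,-0.8,-0.33,0,0,3],[-7,19,-1,-0.33,0,0,3],[-7,22.8,-1.25,-0.33,0,0,3],[-7,22.8,-1.25,-0.33,0,0,3],[-7,22.8,-1.25,-0.33,0,0,3]]]'

```text
clock: 20.98
position: [0.6508, 0.0732, 0.1052]
eef_rot: [0.451, 0.544, -0.454, 0.542]
wrist_force: [-1.6, 0.2, -1.1]
gripper_width: 0.0435
```

```bash
python3 -c "
from h import *
d=grab('wrist','w17')"; python3 go.py .6509,.0728,.1,.179
```

```text
pos [0.6488 0.0736 0.1048] yaw 0.18 F [-0.1 -0.1 -1.6] w 0.0438 t 21.03
.6509,.0728,.1,.179 -> [0.47, 0.19, 0.12] [0.001, -0.0, 0.007]
```

View pics/w17.png

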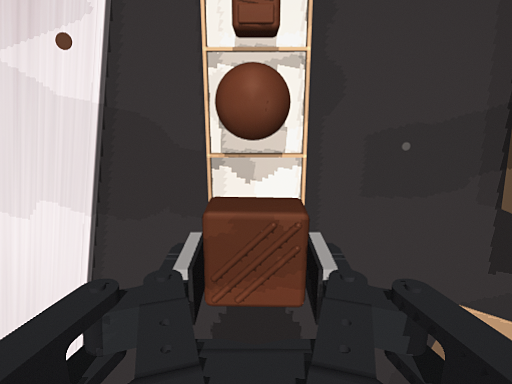

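Square held level; box centre column ~257. Lower.

Emit:
servo_tool --plan '[[[3,0.1,0,0,0,0,3],[6,0.1,0.1,0,0,0,3],[6.8,0.1,0.1,0,0,0,3],[7,0.1,0.1,0,0,0,3],[7,0.1,0.1,0,0,0,3],[7,0.1,0.1,0,0,0,3]]]'

```text
clock: 21.53
position: [0.6488, 0.0732, 0.0351]
eef_rot: [0.451, 0.545, -0.455, 0.541]
wrist_force: [-0.5, 1.3, 0.6]
gripper_width: 0.0433
```

Emit:
servo_tool --plan '[[[0.1,0,0,0,0,0,3],[0.15,0,0,0,0,0,3],[0.15,0,0,0,0,0,3]]]'

```text
clock: 21.78
position: [0.6492, 0.0731, 0.0348]
eef_rot: [0.452, 0.545, -0.454, 0.541]
wrist_force: [-4.0, 1.5, 11.1]
gripper_width: 0.0436
```

Emit:
servo_tool --plan '[[[0,0,0,0,0,0,4.8],[0,0,0,0,0,0,6.5],[0,0,0,0,0,0,6.5],[0,0,0,0,0,0,6.5],[-3,0,0,0,0,0,7],[-6,0,0,0,0,0,8.5],[-10,0,0,0,0,0,8.5],[-12,0,0,0,0,0,8.5],[-12,0,0,0,0,0,8.5]]]'

```text
clock: 22.53
position: [0.6538, 0.0721, 0.158]
eef_rot: [0.454, 0.542, -0.452, 0.544]
wrist_force: [0.4, -0.3, -0.1]
gripper_width: 0.0851
```

```bash
python3 -c "
from h import *
d=grab('wrist','w18')"; python3 go.py .57,-.01,.27,0 
```

```text
pos [0.6522 0.0725 0.1553] yaw 0.18 F [ 0.1  0.9 -0.2] w 0.0848 t 22.58
.57,-.01,.27,0 -> [-11.46, -9.59, 6.64] [0.18, -0.001, 0.001]
```

View pics/w18.png

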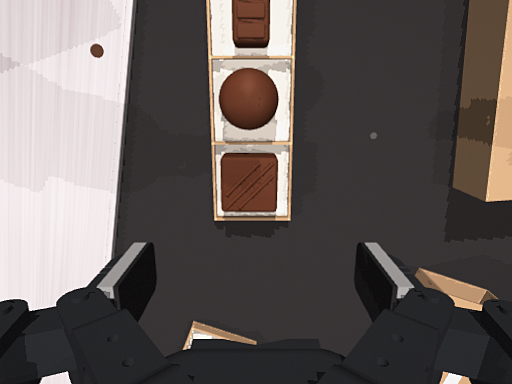

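Emit:
servo_tool --plan '[[[-4,0,0,0,0,0,8.5],[-8,-1,1,0,0,0,8.5],[-11,-3,1,0,0,0,8.5],[-11,-3,1,0,0,0,8.5],[-11,-3,1,0,0,0,8.5],[-11,-3,1,0,0,0,8.5]]]'

```text
clock: 23.08
position: [0.6229, 0.0584, 0.2611]
eef_rot: [0.451, 0.546, -0.455, 0.54]
wrist_force: [-0.1, 0.4, 0.0]
gripper_width: 0.0851
```

```bash
cat > chk.py <<'E'
from fit import *
L=(.6395,.1358,.179);Sb=(.6401,-.1427,-.178)
d=grab('wrist','w19'); grab('side','s19'); grab('scene','c19')
ims=[]
for tag,n,b,y in [('w19','bar',L,.064),('w19','dome',L,0),('w19','square',L,-.064),('w6','ring',Sb,-.032),('w9','heart',Sb,.032)]:
    c,s=np.cos(b[2]),np.sin(b[2]); g=[b[0]-s*y,b[1]+c*y,b[2]]
    x,f,im=fit(tag,n,g,zb=.002,pad=38); e=x[:2]-b[:2]; ims.append(im)
    print(n,round(f,3),'dx %.1f dy %.1f mm'%(1e3*(c*e[0]+s*e[1]),1e3*(-s*e[0]+c*e[1]-y)),'yaw',round(x[2]-b[2],2))
cv2.imwrite('pics/chk.png',np.vstack([np.hstack(ims[:3]),np.hstack(ims[3:]+[ims[0]*0])]))
crop('s19',230,130,390,270,5,'s19c')
crop('c19',120,160,290,280,4.5,'c19c')
E
python3 chk.py
```

```text
bar 0.062 dx -0.9 dy 2.6 mm yaw -0.04
dome 0.064 dx -2.9 dy 1.8 mm yaw 0.12
square 0.071 dx -2.1 dy 1.9 mm yaw 0.01
ring 0.077 dx -4.3 dy -1.3 mm yaw 0.1
heart 0.052 dx -2.8 dy 4.6 mm yaw -0.01
```

View pics/chk.png

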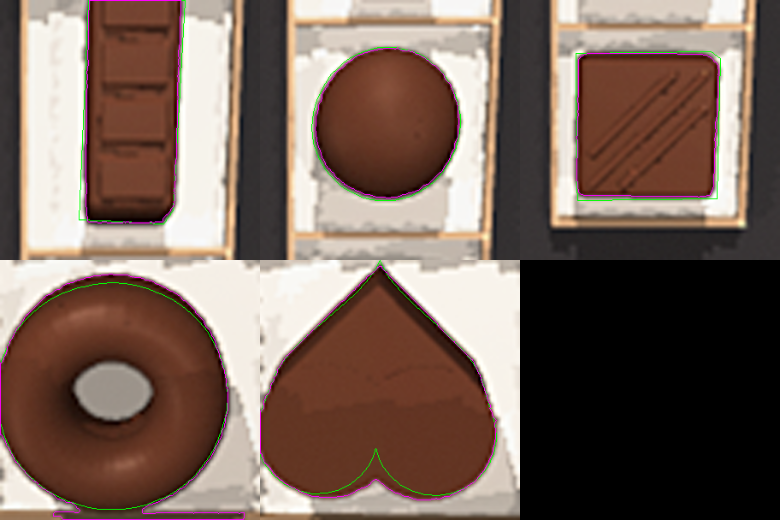

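View pics/s19c.png

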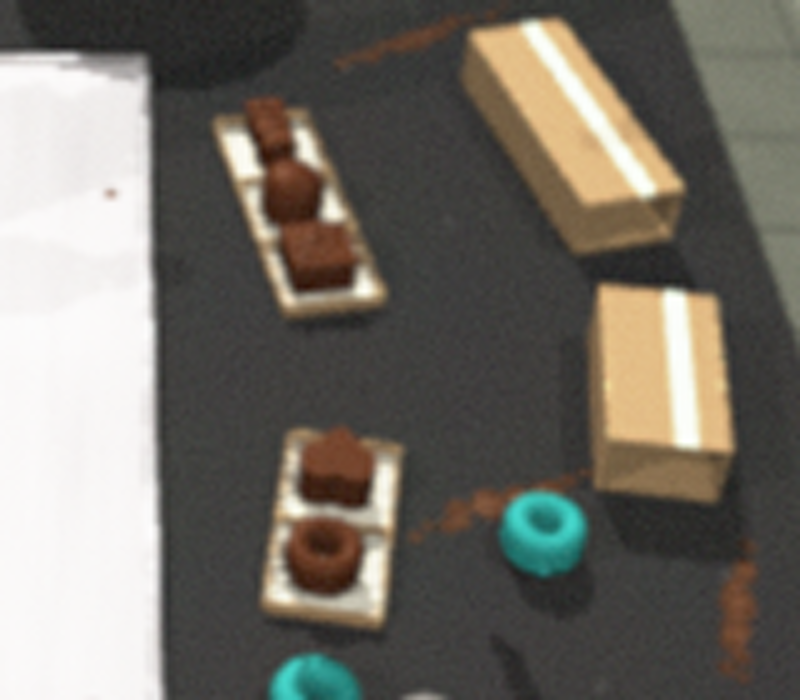

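View pics/c19c.png

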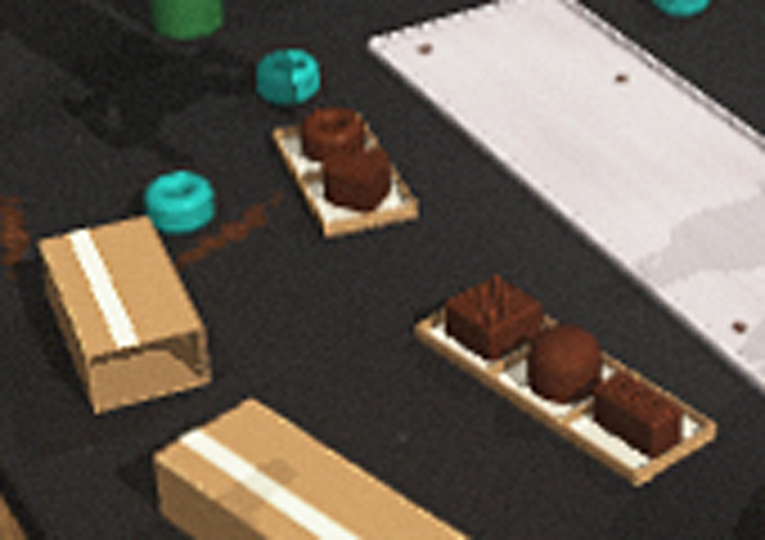

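View pics/c19.png

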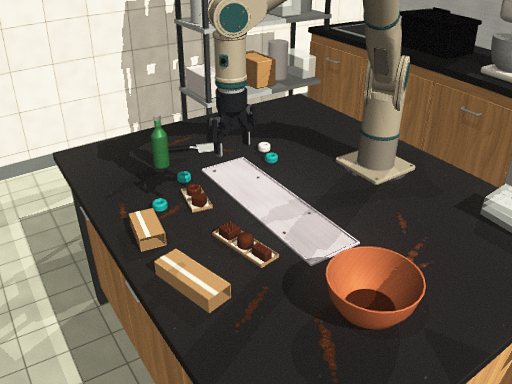

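All five sit flat and near the middle of their compartments. The bowl, bottle and spatula look unmoved, and the arm is clear, so I'm handing in.

```bash
python3 -c "
from bench import manip
print(manip.hand_in())"
```

```text
the job is handed in; nothing more can be done
None
```

I packed all five chocolates and handed the job in at about 23 s of the 104 s allowed. In the longer box, left to right, are the bar, dome and square. In the shorter box are the heart and ring.

**Position:** the last silhouette fits put every piece within 5 mm of its compartment's middle, against a limit of 16 mm. The bar, dome and square were measured at the end. The heart and ring were measured from the pictures taken just after each was set down.

**Flatness and bystanders:** the final side and scene pictures show all five lying flat. The bowl, bottle and spatula looked unmoved and the arm was clear. I judged both by eye and did not measure tilt or how far the bystanders might have shifted.

**What did not go cleanly or did not agree:**
- **Regrips:** I gripped the ring and the dome a second time, 3–4 mm lower, because the first hold was high on each. The dome still closed at 42 mm against the stated 44 mm.
- **Dome placing:** at the bottom of its descent the wrist felt 13 N, probably a fingertip on the box wall. I raised it 1 mm before releasing, so it may have dropped a millimetre or two.
- **Pose readings:** the measured tool position wandered by 1–3 mm, so I used the wrist pictures as a cross-check.
- **Bar and square fits:** my first fits of these two on the tray were poor because I had not modelled their bevelled edges. I went by hand-read corners and later, closer views.

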